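# Cock and fire the plug setter

## Task

Use the bench plug setter to knock the plug home in the end of the spacer tube: draw the striker's handle back by feel until the sear catches, without leaning hard on the rubber buffer behind it, and let go so that the striker stays cocked by itself. Then trip the trigger peg with the hand clear of the striker, so that the sprung blow alone drives the plug fully home; do not push the plug in by hand and leave the loose things around lying where they are.

Things in the scene. Friction and masses are not known exactly. Their poses are not given: they have to be found in the camera images.
- fixture: the plug setter: grey steel plate 250 x 420 x 12 mm fixed on the bench. Origin: on the striker's upright hinge axis, at table height. x points from the handle at rest to the hinge (roughly away from the robot), y along the spacer tube, z up. Plate: x -195 to +55, y -205 to +215 mm. A grey tube 26 mm thick is fixed on it at x -100, y 30 to 202, axis 45 mm up, its mouth towards -y
- striker: the sprung striker: steel arm 16 mm wide, 38 to 52 mm above the table, turning level about the fixture's origin axis; a hammer nose on its side strikes the plug. Origin and axes as the fixture's when swing is 0. On it a catch bar with an upright pin (8 mm thick, up to 82 mm high, 80 mm from the hinge), clamped by hand at an unmeasured angle that differs by up to 0.42 rad from start to start
- handle (a point): centre of the handle, half-way up: upright black round peg 16 mm thick, free from 52 to 112 mm above the table, at the striker's end 165 mm from the hinge axis (point height 85 mm). To cock, draw it counter-clockwise (seen from above) about the fixture's origin
- swing (a joint): striker angle, rad: 0 = plug home, 0.1 to 0.15 at the start (leaning on the plug), grows as cocked. Spring 0.6 N m at 0 plus 1.2 N m per rad (5 N at the handle at the start, 7 to 11 cocked: +0.04 N per mm). The sear catches between 0.49 and 0.94, unseen; 0.025 rad later the buffer is met: a further 2.2 N per mm at the handle. Let go, the striker settles back on the sear and stays
- buffer: the rubber buffer: black pad 16 mm across, 57 mm above the table, on a steel block near the hinge, which stops the catch bar just after the sear has caught. Origin 45 mm from the hinge axis, at table height. 30 N per mm at the pad; overloaded at 35 N, which is about 9.5 N at the handle on top of the spring
- trigger_peg (a point): centre of the trigger peg, half-way up: upright black round peg 12 mm thick, free from 78 to 112 mm above the table, on the tail of the sear lever, at x -21, y -157 mm of the fixture. To trip, push it sideways 8 to 20 mm in the fixture's +x (it turns counter-clockwise about the lever's pivot, 65 mm in +y of it); 3 to 12 N when cocked
- trigger_turn (a joint): angle of the sear lever, rad: 0 closed, sprung back to 0; it frees the cocked striker at about 0.06 to 0.15, and turns to 0.5 at most
- plug_face (a point): centre of the outer face of the grey plug in the mouth of the spacer tube, 24 mm across, 45 mm above the table
- plug: the plug itself, tight in the tube; the same point as plug_face. It takes about 12 N to slide and must not be touched by the robot
- plug_depth (a joint): how far the plug has gone in, m: 0 to 0.004 at the start, 0.014 fully home (its flange on the tube's mouth)
- spare_plug_a: bystander: a loose grey plug 24 mm across and 28 mm high standing on the plate, on the robot's side of the tube; origin at its foot
- spare_plug_b: bystander: another such plug standing on the plate beyond the tube; origin at its foot
- loose_tube_a: bystander: a grey spacer tube 200 mm long, 34 mm over its collars, lying on the table to the left; origin under its middle
- loose_tube_b: bystander: a spacer tube 160 mm long lying on the table to the right; origin under its middle
- wing_nut: bystander: a cast round wing nut plate 90 mm across, 30 mm high; origin under its centre
- notepad: bystander: a notepad 100 x 150 x 8 mm; origin under its centre
- tie_rod: bystander: a ribbed steel rod 300 mm long, 17 mm thick, lying on the table; origin under its middle

How it is judged:
On the way, in this order (a step that is already met when the one before it is completed fails the run):
1. the striker stays cocked on its sear, let go, with the plug not driven (value of joint swing above 0.4 rad and velocity of joint swing between -0.1 and 0.1 rad/s and contact force between striker and the fingers below 0.5 N and contact force between striker and the arm below 0.5 N and value of joint plug_depth below 0.006 m), for 0.3 s.
2. the trigger is tripped and the striker's blow has driven the plug home (value of joint swing below 0.04 rad and value of joint plug_depth above 0.0125 m), for 0.2 s.
At the end, for the whole second after the job is handed in: the plug is home in the tube (plug_depth above 12.5 mm of 14), the striker at rest on it (swing below 0.04 rad), the trigger back (below 0.05 rad) (all of step 2 and velocity of joint swing between -0.1 and 0.1 rad/s and value of joint trigger_turn below 0.05 rad); the robot touches nothing.
It fails at once if the rubber buffer is loaded with more than 35 N (contact force between buffer and anything else above 35 N).
It fails at once if the robot pushes on the plug (contact force between plug and the fingers above 1 N or contact force between plug and the arm above 1 N).
It fails at once if the plug goes in while the robot touches the striker (value of joint plug_depth between 0.006 and 0.012 m and not (contact force between striker and the fingers below 0.5 N and contact force between striker and the arm below 0.5 N)).
It fails at once if a bystander is shifted by more than 30 mm (distance of any of spare_plug_a, spare_plug_b, loose_tube_a, loose_tube_b, wing_nut, notepad, tie_rod from where it was at the start of the episode above 0.03 m).
It also fails if it takes over 67 s, if anything falls off the work surface, if the arm or the gripper's body presses on something with over 40 N, if the wrist force passes 120 N, or if a joint passes its speed limit or range.

## Robot

A 7-joint arm with a two-finger parallel gripper is mounted at the origin on the work surface. World frame = base frame: x ahead of the robot, y to its left, z up, the work surface at z = 0. Lengths are in m, angles in rad, forces in N, time in s.
With the tool pointing down it reaches from about 0.35 to 0.9 m from the base axis. Payload 8.1 kg.
Tool frame: the origin (TCP) lies at the very end of the fingers, on their centre line; the grasp point (between the pads) lies 19 mm behind it; x points along the fingers, y is the direction in which the jaws open and shut, and the axes are right-handed (so a half turn about x gives the same grasp; the last joint's range is limited). The gripper opens to 92 mm and grips with 3 to 60 N. Pads are 19 mm wide; open, the fingers measure 130 mm over their backs; the gripper's body (75 mm by 190 mm) begins 47 mm behind the grasp point.
Start: joints at [-0.103, 0.434, 0.025, 1.573, -0.012, 1.134, -0.075], TCP at [0.625, -0, 0.227] pointing down, gripper open.
Joint ranges: [-2.62, 2.62], [-0.44, 2.09], [-1.27, 1.32], [0.08, 2.57], [-1.32, 4.46], [0.12, 2], [-2.74, 2.74]. Speed limits (rad/s): [2.22, 2.22, 3.01, 3.01, 3.14, 3.14, 3.14].

## Interface

Orientations are given as a rotation vector (axis times angle).
In Python, from cell import * gives the robot as it stands.
- The arm moves only by the shell command python3 -m handwheel 'ROWS' [FORCE]. ROWS is JSON, a list of rows, each a list of 7 numbers: the opening, from 0 (shut) to 1 (fully open), then the shift along the tool's x, y, z in m, then the turn, a rotation vector about the tool's x, y, z in rad. A call has 1 to 10 rows; each row shifts and turns the commanded pose from where the row before left it, along the tool's axes as they then stand; what a row does not reach is not made up. A row lasts 1/10 s, in which the tool goes at most 50 mm and 8.59 degrees, less where a joint would pass 70% of its speed; a pose out of reach is approached as far as the arm can. A call is refused whole if a number of a shift passes 0.05 or a number of a turn 0.15, either way. A call with a gripper value outside its range is refused whole. The fingers move at their own pace and stop on an object; FORCE is the grip in N (left out, the last holds). Time passes only in rows, so rows that do not move let the fingers close. It gives the time, the measured TCP pose, the force and the opening at its end, in the units of the state.
- observe(): the state, without advancing time (a new reading comes with each control period).
- get_image(name): name is "scene" or "side" or "wrist"; returns (picture, depth): 400x640x3 uint8, blue, green, red; 400x640 float32, m along the optical axis (not along the pixel's ray), 0 where there is no reading.
- get_calibration(name): a dict with "camera_matrix" (3x3 intrinsics, pixels), "pose" (4x4, takes a point from camera to world coordinates). Camera axes: x right, y down, z forward; pixel columns grow to the right and rows downward; lengths in m; the calibration is good to about 2 mm. A picture is of the moment at which its call begins: read the wrist's pose just before it. get_calibration takes no time and is no camera call; for the wrist camera it gives the pose at the moment of the call.
- sign_off(): hands the job in, once; it reports no verdict.
The state is a dict: "clock": time; "joints": joint angles; "dq": joint speeds; "joint_efforts": joint torques, N m; "position": TCP position; "ee_rot": TCP orientation; "force": force on the tool from outside, world axes, zero at the start; "ft_torque": the same for the moment, N m; "width": opening from 0.0 (shut) to 1.0 (fully open).
Only numpy, scipy, OpenCV 4.12 (cv2) and the standard library are available. Lean on these libraries where they do the work, as an engineer would, in place of code of your own. Each camera call takes 0.05 s, during which the arm holds its last target. There are 200 camera calls.

## Working session

There is one attempt and no reset: what is moved stays moved. The work goes in short steps, Python scripts to look and compute and a shell command to move; the robot and the scene stay as the last step left them, time stands still between calls to the robot, and variables do not carry over. Pictures are saved under pics/ and viewed, about 8 in all and at most 12, crops included, and the job is handed in when it is done.

```bash
mkdir -p pics; ls
python3 - <<'E'
from cell import *
import cv2,numpy as np
s=observe();print(s)
for n in("scene","side"):
    im,d=get_image(n);c=get_calibration(n)
    cv2.imwrite(f"pics/{n}0.png",im);np.savez(f"pics/{n}0.npz",im=im,d=d,K=c["camera_matrix"],T=c["pose"])
    print(n,np.round(c["camera_matrix"],1).tolist(),np.round(c["pose"],3).tolist())
E
```

```text
pics
{'clock': 0.0, 'joints': array([-0.10258418,  0.43519466,  0.0249718 ,  1.57408033, -0.01160945,
        1.13399376, -0.07510001]), 'dq': array([-6.32797346e-04, -5.87783065e-05, -7.91394255e-04,  7.92081657e-04,
        5.62998756e-04, -4.28638549e-04, -5.64510470e-04]), 'joint_efforts': array([ 3.89017032e-04, -6.67853522e+01,  9.84863900e-01, -3.14464223e+01,
       -6.05165795e-02,  4.27553023e-02,  1.12382318e-04]), 'position': array([ 6.24498955e-01, -6.24862949e-05,  2.25969030e-01]), 'ee_rot': array([ 1.20844746,  1.21018547, -1.21044934]), 'force': array([ 0.49488589,  0.59860791, -0.58349555]), 'ft_torque': array([-0.02329859, -0.02981178, -0.01476718]), 'width': 0.9989762194618697}
scene [[415.7, 0.0, 320.4], [0.0, 415.7, 191.3], [0.0, 0.0, 1.0]] [[-0.832, 0.351, -0.43, 1.0], [0.555, 0.531, -0.64, 0.847], [0.004, -0.771, -0.637, 0.89], [0.0, 0.0, 0.0, 1.0]]
side [[452.7, 0.0, 320.0], [0.0, 452.7, 200.5], [0.0, 0.0, 1.0]] [[0.985, -0.124, 0.12, 0.305], [-0.172, -0.637, 0.751, -1.042], [-0.017, -0.76, -0.649, 1.006], [0.0, 0.0, 0.0, 1.0]]
```

View pics/scene0.png

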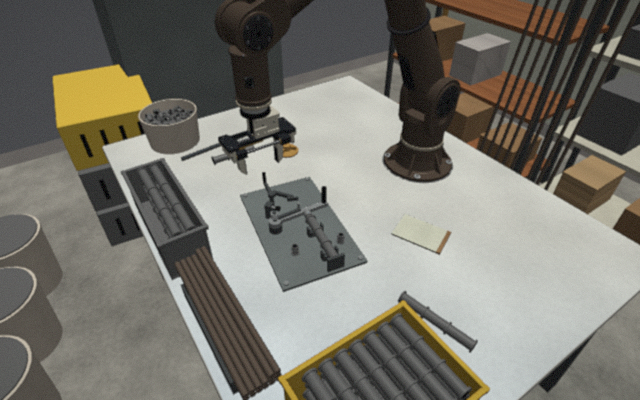

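View pics/side0.png

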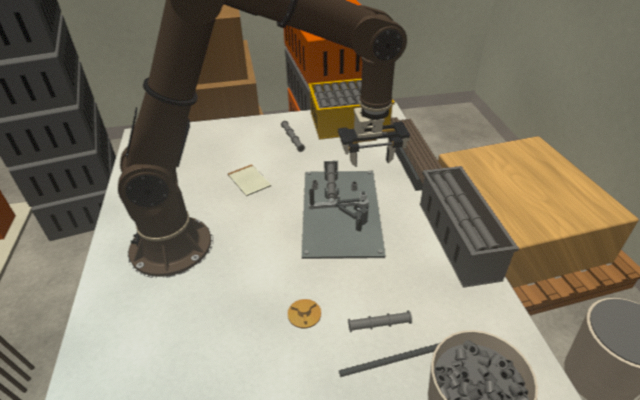

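The scene view shows the plate at about (241..366, 178..288), the handle peg near (324,193) and the trigger peg near (264,178). The side view shows the plate at (303..384, 171..257). Next I fit the plate and look at crops.

```bash
cat > h.py <<'E'
import numpy as np,cv2
def load(n):
    z=np.load(f"pics/{n}.npz");return z["im"],z["d"],z["K"],z["T"]
def cast(uv,K,T,z):
    uv=np.atleast_2d(uv).astype(float);r=np.c_[uv,np.ones(len(uv))]@np.linalg.inv(K).T@T[:3,:3].T
    return T[:3,3]+r*((z-T[2,3])/r[:,2])[:,None]
def proj(P,K,T):
    p=(np.atleast_2d(P)-T[:3,3])@T[:3,:3]@K.T;return p[:,:2]/p[:,2:]
def cloud(d,K,T):
    v,u=np.indices(d.shape);p=np.stack([u,v,np.ones_like(u)],-1)@np.linalg.inv(K).T*d[...,None]
    return p@T[:3,:3].T+T[:3,3]
E
python3 - <<'E'
from h import *
for n,roi,sc in(("scene0",(235,160,140,135),5),("side0",(295,150,100,115),5)):
    im,d,K,T=load(n);P=cloud(d,K,T);x,y,w,h=roi
    m=np.zeros(d.shape,np.uint8);g=im.max(2)
    m[y:y+h,x:x+w]=((g<150)&(d>0)&(abs(P[...,2]-.012)<.008))[y:y+h,x:x+w]*255
    c=max(cv2.findContours(m,0,2)[0],key=cv2.contourArea)
    W=cast(c[:,0]+0.0,K,T,.012)[:,:2]
    r=cv2.minAreaRect((W*1000).astype(np.float32));print(n,r,cv2.boxPoints(r).round(1).tolist())
    cv2.imwrite(f"pics/{n}c.png",cv2.resize(im[y:y+h,x:x+w],None,fx=sc-.6,fy=sc-.6,interpolation=2))
E
```

```text
scene0 ((552.0720825195312, 61.252349853515625), (422.78240966796875, 248.42800903320312), 80.0942153930664) [[393.29998779296875, -125.5999984741211], [638.0999755859375, -168.39999389648438], [710.7999877929688, 248.10000610351562], [466.1000061035156, 290.8999938964844]]
side0 ((546.327392578125, 48.47718811035156), (425.7443542480469, 247.10569763183594), 80.09911346435547) [[388.0, -140.0], [631.4000244140625, -182.5], [704.5999755859375, 236.89999389648438], [461.20001220703125, 279.3999938964844]]
```

View pics/scene0c.png

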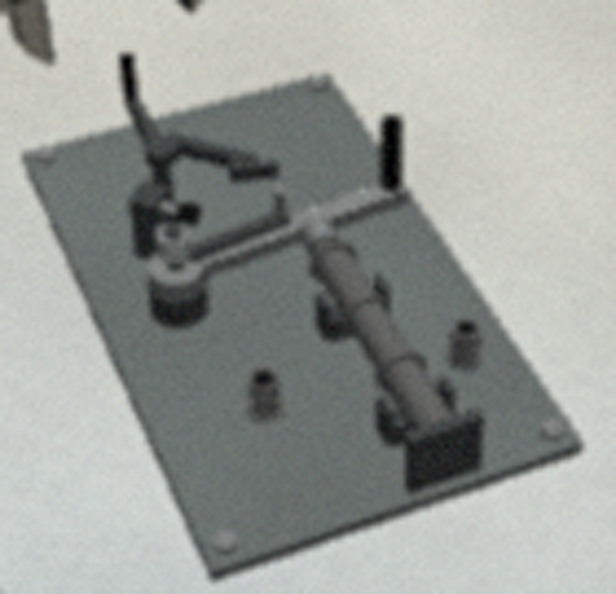

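View pics/side0c.png

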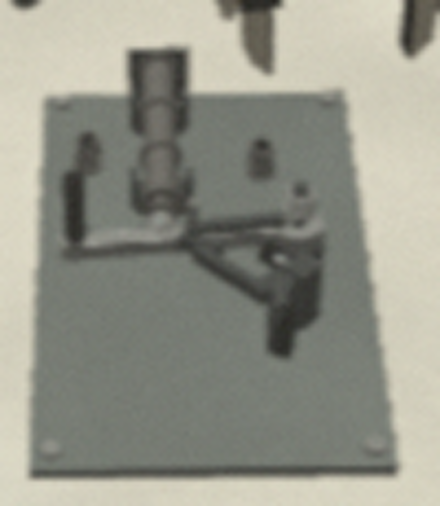

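The scene crop shows the handle top at (392,118), the trigger peg top at (127,56), and the spare plugs at (265,395) and (465,345). The side crop shows the handle top at (74,172) and the trigger peg at about (282,310..350). Next I triangulate the black pegs and pin down the fixture.

Run:
```python
from h import *
th=np.radians(80.1-90);R=np.array([[np.cos(th),-np.sin(th)],[np.sin(th),np.cos(th)]])
V={}
for n,rois in(("scene0",dict(handle=(318,183,12,24),trig=(258,168,14,16))),("side0",dict(handle=(306,184,12,24),trig=(352,210,16,24)))):
    im,d,K,T=load(n);g=im.max(2)
    for k,(x,y,w,h) in rois.items():
        m=np.zeros(d.shape,np.uint8);m[y:y+h,x:x+w]=(g[y:y+h,x:x+w]<55)*255
        v,u=np.nonzero(m);P=cloud(d,K,T)[v,u]
        print(n,k,len(u),'u',u.min(),u.max(),'v',v.min(),v.max(),'mean uv',u.mean().round(2),v.mean().round(2),'cloud med',np.median(P,0).round(4),'z',P[:,2].min().round(3),P[:,2].max().round(3))
        V[n,k]=(np.array([u.mean(),v.mean()]),K,T)
for k in("handle","trig"):
    A=[];
    for n in("scene0","side0"):
        uv,K,T=V[n,k];M=K@np.linalg.inv(T)[:3];A.append(M)
        print(k,n,'cast at mid',cast(uv,K,T,.082 if k=="handle" else .095).round(4))
    X=cv2.triangulatePoints(A[0],A[1],V["scene0",k][0].reshape(2,1),V["side0",k][0].reshape(2,1));X=(X[:3]/X[3]).ravel();print(k,'tri',X.round(4))
    if k=="trig": O=X[:2]-R@[-.021,-.157];print('O from trig',O)
    for n in("scene0","side0"):
        uv,K,T=V[n,k];print('repr',proj(X,K,T)-uv)
# plate-corner check, top face corners by hand in each view
for n,c,s,o in(("scene0",[[25,157],[325,76],[580,446],[212,574]],4.4,(235,160)),("side0",[[48,97],[342,92],[396,466],[32,470]],4.4,(295,150))):
    im,d,K,T=load(n);print(n,cast(np.array(c)/s+o,K,T,.012).round(4)[:,:2].tolist())
```

```text
scene0 handle 61 u 322 325 v 187 202 mean uv 323.48 194.62 cloud med [0.4568 0.0565 0.0853] z 0.053 0.111
scene0 trig 17 u 263 265 v 173 182 mean uv 263.71 177.0 cloud med [ 0.571  -0.1098  0.0958] z 0.073 0.11
side0 handle 25 u 311 312 v 191 203 mean uv 311.52 197.24 cloud med [0.4513 0.043  0.0852] z 0.059 0.112
side0 trig 46 u 357 365 v 215 229 mean uv 360.15 223.57 cloud med [ 0.5677 -0.1152  0.0863] z 0.018 0.114
handle scene0 cast at mid [[0.4545 0.0533 0.082 ]]
handle side0 cast at mid [[0.4514 0.0474 0.082 ]]
handle tri [0.4521 0.0506 0.0791]
repr [[ 0.11523716 -0.04115832]]
repr [[0.09354267 0.03067152]]
trig scene0 cast at mid [[ 0.5713 -0.1081  0.095 ]]
trig side0 cast at mid [[ 0.5698 -0.113   0.095 ]]
trig tri [ 0.5703 -0.1107  0.0929]
O from trig [0.61801106 0.04032448]
repr [[-0.05696871  0.01213776]]
repr [[-0.05211124 -0.00903533]]
scene0 [[0.6362, -0.1602], [0.3971, -0.1206], [0.4678, 0.2875], [0.7084, 0.2452]]
side0 [[0.4649, 0.275], [0.7054, 0.2344], [0.6328, -0.1769], [0.3925, -0.1347]]
```

```bash
python3 -m handwheel '[[0,0,-0.034,-0.0155,0,0,0],[0,0,-0.034,-0.0155,0,0,0],[0,0,-0.034,-0.0155,0,0,0],[0,0,-0.034,-0.0155,0,0,0],[0,0,-0.033,-0.0156,0,0,0],[0,0,0,0,0.06,0,0],[0,0,0,0,0,0,0],[0,0,0,0,0,0,0]]' 30
python3 - <<'E'
from cell import *
import numpy as np
from scipy.spatial.transform import Rotation as R
s=observe();print(s["clock"],s["position"].round(4),s["force"].round(2),s["width"]);print(R.from_rotvec(s["ee_rot"]).as_matrix().round(3))
E
```

```text
clock: 0.9
position: [0.4564, 0.0773, 0.2268]
ee_rot: [1.253, 1.18, -1.252]
force: [0.4, -0.0, 0.9]
width: 0.352
0.9 [0.4564 0.0773 0.2268] [ 0.39 -0.02  0.95] 0.35234611102839136
[[ 0.     0.998 -0.059]
 [-0.    -0.059 -0.998]
 [-1.     0.     0.   ]]
```

```bash
python3 -m handwheel '[[0,0,0,0,0,0,0],[0,0.03,0,0,0,0,0],[0,0.03,0,0,0,0,0],[0,0.03,0,0,0,0,0],[0,0.03,0,0,0,0,0],[0,0.02,0,0,0,0,0],[0,0.015,0,0,0,0,0],[0,0,0,0,0,0,0],[0,0,0,0,0,0,0]]'
python3 - <<'E'
from cell import *
import cv2,numpy as np
a,_=get_image("scene");b,_=get_image("side")
p=cv2.resize(a[150:280,235:375],None,fx=3.5,fy=3.5,interpolation=2);q=cv2.resize(b[130:260,290:380],None,fx=3.5,fy=3.5,interpolation=2)
cv2.imwrite("pics/v1.png",np.hstack([p[:,:480],q]))
E
```

```text
clock: 1.8
position: [0.4563, 0.0773, 0.0717]
ee_rot: [1.253, 1.18, -1.254]
force: [0.3, -0.7, 0.8]
width: 0.003
```

View pics/v1.png

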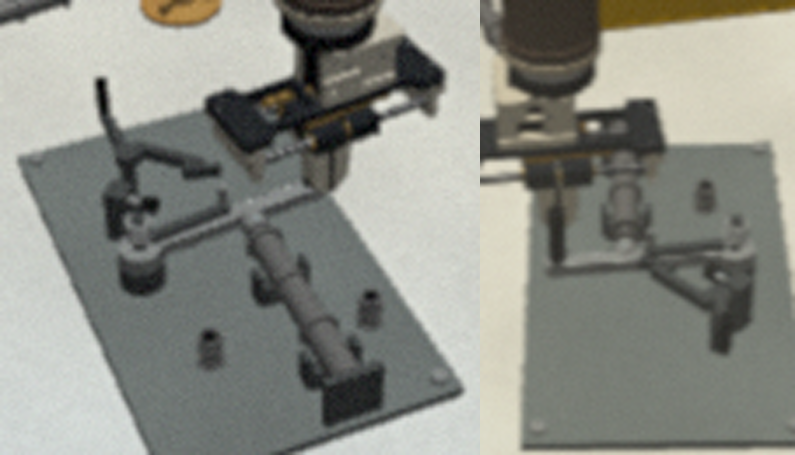

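The fingers are down on the far side of the handle: in the left crop the finger tip is at (322,180) against the arm end. They are clear of the tube and the spare plugs. Now I draw by rotating about the hinge, going no further than a swing of about 0.41.

```bash
cat > st.py <<'E'
# state: handle-tangential force, tool angle about hinge; exit 1 if force above limit
import sys,numpy as np
from cell import *
from scipy.spatial.transform import Rotation as R
s=observe();M=R.from_rotvec(s["ee_rot"]).as_matrix();O=np.array([.6183,.0400])
t=M[:2,2];F=-s["force"][:2]@t;r=s["position"][:2]-O
hp=r+t*.0175;sw=np.arctan2(-hp[1],-hp[0])+.1728
print("t%.1f F %.2f swing~%.4f r %.4f z %.4f yaw %.3f f %s"%(s["clock"],F,sw,np.hypot(*hp),s["position"][2],np.arctan2(M[0,2],-M[1,2]),s["force"].round(1)))
if len(sys.argv)>1 and F>float(sys.argv[1]): print("STOP");sys.exit(1)
E
python3 -m handwheel '[[0,0,-0.0008,0.0049,-0.03,0,0],[0,0,-0.0008,0.0049,-0.03,0,0],[0,0,-0.0008,0.0049,-0.03,0,0],[0,0,-0.0008,0.0049,-0.03,0,0]]' && python3 st.py 12 && python3 -m handwheel '[[0,0,-0.0008,0.0049,-0.03,0,0],[0,0,-0.0008,0.0049,-0.03,0,0],[0,0,-0.0008,0.0049,-0.03,0,0],[0,0,-0.0008,0.0049,-0.03,0,0],[0,0,0,0,0,0,0]]' && python3 st.py 12 && python3 -m handwheel '[[0,0,-0.0008,0.0049,-0.03,0,0],[0,0,-0.0008,0.0049,-0.03,0,0],[0,0,-0.0008,0.0049,-0.03,0,0],[0,0,0,0,0,0,0]]' && python3 st.py 12
```

```text
clock: 2.3
position: [0.4533, 0.0592, 0.0727]
ee_rot: [1.165, 1.237, -1.161]
force: [-0.8, 4.8, -1.3]
width: 0.004
t2.3 F 4.85 swing~0.1624 r 0.1639 z 0.0727 yaw 0.062 f [-0.8  4.8 -1.3]
clock: 2.8
position: [0.4519, 0.0389, 0.0727]
ee_rot: [1.077, 1.289, -1.073]
force: [-1.6, 5.8, 1.9]
width: 0.003
t2.8 F 5.95 swing~0.2848 r 0.1643 z 0.0727 yaw 0.181 f [-1.6  5.8  1.9]
clock: 3.2
position: [0.4524, 0.024, 0.0726]
ee_rot: [1.009, 1.325, -1.007]
force: [-3.3, 6.0, 3.0]
width: 0.007
t3.2 F 6.65 swing~0.3738 r 0.1646 z 0.0726 yaw 0.270 f [-3.3  6.   3. ]
```

```bash
cat >> st.py <<'E'
ex=F-(.6+1.2*sw)/.165
print("  excess %.2f"%ex)
if len(sys.argv)>2 and ex>float(sys.argv[2]): print("STOP");sys.exit(1)
E
python3 -m handwheel '[[0,0,-0.0008,0.0049,-0.03,0,0],[0,0,-0.0008,0.0049,-0.03,0,0],[0,0,-0.0004,0.0025,-0.015,0,0],[0,0,0,0,0,0,0]]' >/dev/null && python3 st.py 14 2.5 && 
python3 -m handwheel '[[0,0,-0.0003,0.0016,-0.01,0,0],[0,0,0,0,0,0,0]]' >/dev/null && python3 st.py 14 2.5 && 
python3 -m handwheel '[[0,0,-0.0003,0.0016,-0.01,0,0],[0,0,0,0,0,0,0]]' >/dev/null && python3 st.py 14 2.5 && 
python3 -m handwheel '[[0,0,-0.0003,0.0016,-0.01,0,0],[0,0,0,0,0,0,0]]' >/dev/null && python3 st.py 14 2.5 && 
python3 -m handwheel '[[0,0,-0.0003,0.0016,-0.01,0,0],[0,0,0,0,0,0,0]]' >/dev/null && python3 st.py 14 2.5 && 
python3 -m handwheel '[[0,0,-0.0003,0.0016,-0.01,0,0],[0,0,0,0,0,0,0]]' >/dev/null && python3 st.py 14 2.5 && 
python3 -m handwheel '[[0,0,-0.0003,0.0016,-0.01,0,0],[0,0,0,0,0,0,0]]' >/dev/null && python3 st.py 14 2.5 && 
python3 -m handwheel '[[0,0,-0.0003,0.0016,-0.01,0,0],[0,0,0,0,0,0,0]]' >/dev/null && python3 st.py 14 2.5 && 
python3 -m handwheel '[[0,0,-0.0003,0.0016,-0.01,0,0],[0,0,0,0,0,0,0]]' >/dev/null && python3 st.py 14 2.5 && 
python3 -m handwheel '[[0,0,-0.0003,0.0016,-0.01,0,0],[0,0,0,0,0,0,0]]' >/dev/null && python3 st.py 14 2.5 && 
python3 -m handwheel '[[0,0,-0.0003,0.0016,-0.01,0,0],[0,0,0,0,0,0,0]]' >/dev/null && python3 st.py 14 2.5
```

```text
t3.6 F 7.33 swing~0.4463 r 0.1648 z 0.0726 yaw 0.345 f [-3.7  6.5  4.3]
  excess 0.44
t3.8 F 7.73 swing~0.4546 r 0.1648 z 0.0726 yaw 0.355 f [-4.2  6.7  5.4]
  excess 0.79
t4.0 F 7.94 swing~0.4640 r 0.1648 z 0.0726 yaw 0.365 f [-4.6  6.7  4.7]
  excess 0.93
t4.2 F 6.90 swing~0.4737 r 0.1648 z 0.0726 yaw 0.375 f [-4.1  5.8  5.4]
  excess -0.19
t4.4 F 7.43 swing~0.4834 r 0.1648 z 0.0726 yaw 0.385 f [-3.5  6.6  4.6]
  excess 0.28
t4.6 F 6.63 swing~0.4931 r 0.1648 z 0.0726 yaw 0.395 f [-4.2  5.4  5.6]
  excess -0.60
t4.8 F 7.68 swing~0.5027 r 0.1649 z 0.0726 yaw 0.405 f [-4.9  6.2  5.2]
  excess 0.39
t5.0 F 8.52 swing~0.5118 r 0.1649 z 0.0726 yaw 0.416 f [-4.2  7.5  5.6]
  excess 1.16
t5.2 F 8.61 swing~0.5205 r 0.1649 z 0.0726 yaw 0.426 f [-3.6  7.8  6.2]
  excess 1.19
t5.4 F 9.04 swing~0.5299 r 0.1649 z 0.0726 yaw 0.436 f [-4.5  7.9  5.5]
  excess 1.55
t5.6 F 8.75 swing~0.5394 r 0.1649 z 0.0726 yaw 0.446 f [-4.2  7.7  5.6]
  excess 1.19
```

```bash
python3 -m handwheel '[[0,0,-0.0003,0.0016,-0.01,0,0],[0,0,0,0,0,0,0]]' >/dev/null && python3 st.py 15 3.2 && 
python3 -m handwheel '[[0,0,-0.0003,0.0016,-0.01,0,0],[0,0,0,0,0,0,0]]' >/dev/null && python3 st.py 15 3.2 && 
python3 -m handwheel '[[0,0,-0.0003,0.0016,-0.01,0,0],[0,0,0,0,0,0,0]]' >/dev/null && python3 st.py 15 3.2 && 
python3 -m handwheel '[[0,0,-0.0003,0.0016,-0.01,0,0],[0,0,0,0,0,0,0]]' >/dev/null && python3 st.py 15 3.2 && 
python3 -m handwheel '[[0,0,-0.0003,0.0016,-0.01,0,0],[0,0,0,0,0,0,0]]' >/dev/null && python3 st.py 15 3.2 && 
python3 -m handwheel '[[0,0,-0.0003,0.0016,-0.01,0,0],[0,0,0,0,0,0,0]]' >/dev/null && python3 st.py 15 3.2 && 
python3 -m handwheel '[[0,0,-0.0003,0.0016,-0.01,0,0],[0,0,0,0,0,0,0]]' >/dev/null && python3 st.py 15 3.2 && 
python3 -m handwheel '[[0,0,-0.0003,0.0016,-0.01,0,0],[0,0,0,0,0,0,0]]' >/dev/null && python3 st.py 15 3.2 && 
python3 -m handwheel '[[0,0,-0.0003,0.0016,-0.01,0,0],[0,0,0,0,0,0,0]]' >/dev/null && python3 st.py 15 3.2 && 
python3 -m handwheel '[[0,0,-0.0003,0.0016,-0.01,0,0],[0,0,0,0,0,0,0]]' >/dev/null && python3 st.py 15 3.2 && 
python3 -m handwheel '[[0,0,-0.0003,0.0016,-0.01,0,0],[0,0,0,0,0,0,0]]' >/dev/null && python3 st.py 15 3.2 && 
python3 -m handwheel '[[0,0,-0.0003,0.0016,-0.01,0,0],[0,0,0,0,0,0,0]]' >/dev/null && python3 st.py 15 3.2 && 
python3 -m handwheel '[[0,0,-0.0003,0.0016,-0.01,0,0],[0,0,0,0,0,0,0]]' >/dev/null && python3 st.py 15 3.2
```

```text
t5.8 F 9.06 swing~0.5490 r 0.1649 z 0.0726 yaw 0.456 f [-5.5  7.4  6.3]
  excess 1.43
t6.0 F 8.64 swing~0.5587 r 0.1649 z 0.0726 yaw 0.466 f [-5.3  7.   5.8]
  excess 0.94
t6.2 F 8.98 swing~0.5681 r 0.1650 z 0.0726 yaw 0.476 f [-5.1  7.5  6.6]
  excess 1.21
t6.4 F 9.07 swing~0.5777 r 0.1650 z 0.0726 yaw 0.486 f [-5.6  7.3  6.9]
  excess 1.24
t6.6 F 9.19 swing~0.5872 r 0.1650 z 0.0726 yaw 0.496 f [-5.2  7.6  6.5]
  excess 1.28
t6.8 F 9.08 swing~0.5970 r 0.1650 z 0.0726 yaw 0.506 f [-4.2  8.   6.8]
  excess 1.10
t7.0 F 8.97 swing~0.6069 r 0.1650 z 0.0726 yaw 0.516 f [-4.4  7.8  6.6]
  excess 0.92
t7.2 F 9.25 swing~0.6170 r 0.1650 z 0.0726 yaw 0.526 f [-5.4  7.6  5.5]
  excess 1.12
t7.4 F 9.69 swing~0.6271 r 0.1651 z 0.0726 yaw 0.536 f [-5.5  8.   6.1]
  excess 1.49
t7.6 F 9.32 swing~0.6366 r 0.1651 z 0.0726 yaw 0.546 f [-5.5  7.5  5.1]
  excess 1.05
t7.8 F 8.43 swing~0.6463 r 0.1651 z 0.0726 yaw 0.556 f [-5.1  6.8  6. ]
  excess 0.09
t8.0 F 9.03 swing~0.6561 r 0.1651 z 0.0726 yaw 0.566 f [-5.4  7.3  6.5]
  excess 0.63
t8.2 F 8.98 swing~0.6655 r 0.1652 z 0.0725 yaw 0.576 f [-5.8  7.   7.1]
  excess 0.51
```

```bash
python3 -m handwheel '[[0,0,-0.0003,0.0016,-0.01,0,0],[0,0,0,0,0,0,0]]' >/dev/null && python3 st.py 15 2.6 && 
python3 -m handwheel '[[0,0,-0.0003,0.0016,-0.01,0,0],[0,0,0,0,0,0,0]]' >/dev/null && python3 st.py 15 2.6 && 
python3 -m handwheel '[[0,0,-0.0003,0.0016,-0.01,0,0],[0,0,0,0,0,0,0]]' >/dev/null && python3 st.py 15 2.6 && 
python3 -m handwheel '[[0,0,-0.0003,0.0016,-0.01,0,0],[0,0,0,0,0,0,0]]' >/dev/null && python3 st.py 15 2.6 && 
python3 -m handwheel '[[0,0,-0.0003,0.0016,-0.01,0,0],[0,0,0,0,0,0,0]]' >/dev/null && python3 st.py 15 2.6 && 
python3 -m handwheel '[[0,0,-0.0003,0.0016,-0.01,0,0],[0,0,0,0,0,0,0]]' >/dev/null && python3 st.py 15 2.6 && 
python3 -m handwheel '[[0,0,-0.0003,0.0016,-0.01,0,0],[0,0,0,0,0,0,0]]' >/dev/null && python3 st.py 15 2.6 && 
python3 -m handwheel '[[0,0,-0.0003,0.0016,-0.01,0,0],[0,0,0,0,0,0,0]]' >/dev/null && python3 st.py 15 2.6
```

```text
t8.4 F 8.65 swing~0.6752 r 0.1651 z 0.0726 yaw 0.586 f [-4.   7.7  6.9]
  excess 0.10
t8.6 F 9.39 swing~0.6847 r 0.1652 z 0.0726 yaw 0.596 f [-5.2  7.8  7.8]
  excess 0.77
t8.8 F 8.88 swing~0.6948 r 0.1652 z 0.0725 yaw 0.606 f [-4.7  7.6  6.4]
  excess 0.20
t9.0 F 8.52 swing~0.7047 r 0.1652 z 0.0726 yaw 0.616 f [-5.1  6.8  6.1]
  excess -0.24
t9.2 F 8.48 swing~0.7145 r 0.1652 z 0.0725 yaw 0.626 f [-4.6  7.1  6.6]
  excess -0.35
t9.4 F 9.36 swing~0.7245 r 0.1652 z 0.0725 yaw 0.636 f [-5.3  7.7  5.6]
  excess 0.46
t9.6 F 7.82 swing~0.7347 r 0.1652 z 0.0725 yaw 0.646 f [-4.7  6.3  6.4]
  excess -1.16
t9.8 F 8.59 swing~0.7442 r 0.1653 z 0.0725 yaw 0.656 f [-5.   7.   6.7]
  excess -0.46
```

```bash
python3 -m handwheel '[[0,0,-0.0003,0.0016,-0.01,0,0],[0,0,0,0,0,0,0]]' >/dev/null && python3 st.py 15 2 && 
python3 -m handwheel '[[0,0,-0.0003,0.0016,-0.01,0,0],[0,0,0,0,0,0,0]]' >/dev/null && python3 st.py 15 2 && 
python3 -m handwheel '[[0,0,-0.0003,0.0016,-0.01,0,0],[0,0,0,0,0,0,0]]' >/dev/null && python3 st.py 15 2 && 
python3 -m handwheel '[[0,0,-0.0003,0.0016,-0.01,0,0],[0,0,0,0,0,0,0]]' >/dev/null && python3 st.py 15 2 && 
python3 -m handwheel '[[0,0,-0.0003,0.0016,-0.01,0,0],[0,0,0,0,0,0,0]]' >/dev/null && python3 st.py 15 2 && 
python3 -m handwheel '[[0,0,-0.0003,0.0016,-0.01,0,0],[0,0,0,0,0,0,0]]' >/dev/null && python3 st.py 15 2 && 
python3 -m handwheel '[[0,0,-0.0003,0.0016,-0.01,0,0],[0,0,0,0,0,0,0]]' >/dev/null && python3 st.py 15 2 && 
python3 -m handwheel '[[0,0,-0.0003,0.0016,-0.01,0,0],[0,0,0,0,0,0,0]]' >/dev/null && python3 st.py 15 2 && 
python3 -m handwheel '[[0,0,-0.0003,0.0016,-0.01,0,0],[0,0,0,0,0,0,0]]' >/dev/null && python3 st.py 15 2 && 
python3 -m handwheel '[[0,0,-0.0003,0.0016,-0.01,0,0],[0,0,0,0,0,0,0]]' >/dev/null && python3 st.py 15 2
```

```text
t10.0 F 9.70 swing~0.7530 r 0.1653 z 0.0725 yaw 0.666 f [-5.6  7.9  6.7]
  excess 0.59
t10.2 F 9.45 swing~0.7625 r 0.1653 z 0.0725 yaw 0.676 f [-5.7  7.5  6.3]
  excess 0.27
t10.4 F 10.90 swing~0.7710 r 0.1653 z 0.0725 yaw 0.686 f [-6.2  9.   7.1]
  excess 1.65
t10.6 F 11.87 swing~0.7784 r 0.1653 z 0.0725 yaw 0.696 f [-7.7  9.   9.4]
  excess 2.57
STOP
```

```bash
python3 -m handwheel '[[0,0,0,0,0,0,0]]' >/dev/null && python3 st.py 15 4.5 && 
python3 -m handwheel '[[0,0,-0.0002,0.0010,-0.006,0,0],[0,0,0,0,0,0,0]]' >/dev/null && python3 st.py 15 4 &&
python3 -m handwheel '[[0,0,-0.0002,0.0010,-0.006,0,0],[0,0,0,0,0,0,0]]' >/dev/null && python3 st.py 15 4
```

```text
t10.7 F 10.89 swing~0.7776 r 0.1653 z 0.0725 yaw 0.696 f [-7.   8.3  9.1]
  excess 1.60
t10.9 F 12.77 swing~0.7824 r 0.1653 z 0.0725 yaw 0.702 f [-8.4  9.7  9.5]
  excess 3.44
t11.1 F 13.64 swing~0.7872 r 0.1653 z 0.0725 yaw 0.708 f [-8.3 10.8  9.2]
  excess 4.28
STOP
```

The force now rises about 2 N per mm, which is the buffer. I ease back slowly and see whether the sear holds.

```bash
python3 -m handwheel '[[0,0,0.0003,-0.0016,0.01,0,0],[0,0,0.0003,-0.0016,0.01,0,0],[0,0,0,0,0,0,0]]' >/dev/null && python3 st.py;
python3 -m handwheel '[[0,0,0.0003,-0.0016,0.01,0,0],[0,0,0.0003,-0.0016,0.01,0,0],[0,0,0,0,0,0,0]]' >/dev/null && python3 st.py;
python3 -m handwheel '[[0,0,0.0003,-0.0016,0.01,0,0],[0,0,0.0003,-0.0016,0.01,0,0],[0,0,0,0,0,0,0]]' >/dev/null && python3 st.py
```

```text
t11.4 F 9.75 swing~0.7705 r 0.1653 z 0.0725 yaw 0.688 f [-6.2  7.5  7. ]
  excess 0.51
t11.7 F 8.85 swing~0.7526 r 0.1653 z 0.0725 yaw 0.668 f [-5.1  7.3  7. ]
  excess -0.26
t12.0 F 5.51 swing~0.7389 r 0.1652 z 0.0725 yaw 0.647 f [-3.3  4.4  3.7]
  excess -3.50
```

```bash
python3 -m handwheel '[[0,0,0.0003,-0.0016,0.01,0,0],[0,0,0.0003,-0.0016,0.01,0,0],[0,0,0,0,0,0,0]]' >/dev/null && python3 st.py;
python3 -m handwheel '[[0,0,0.0003,-0.0016,0.01,0,0],[0,0,0.0003,-0.0016,0.01,0,0],[0,0,0,0,0,0,0],[0,0,0,0,0,0,0]]' >/dev/null && python3 st.py
```

```text
t12.3 F 0.61 swing~0.7281 r 0.1655 z 0.0721 yaw 0.626 f [-0.6  0.3  0. ]
  excess -8.32
t12.7 F 0.44 swing~0.7068 r 0.1658 z 0.0717 yaw 0.607 f [-0.7  0.1 -0.1]
  excess -8.34
```

The sear holds: force is near 0 while the hand sits 5 mm off the handle. I lift away and look.

```bash
python3 -m handwheel '[[0,0,0,-0.008,0,0,0],[0,-0.02,0,0,0,0,0],[0,-0.03,0,0,0,0,0],[0,-0.03,0,0,0,0,0],[0,-0.03,0,0,0,0,0],[0,0,0,0,-0.14,0,0],[0,0,0,0,-0.14,0,0],[0,0,0,0,-0.14,0,0],[0,0,0,0,-0.14,0,0],[0,0,0,0,-0.14,0,0]]';python3 -m handwheel '[[0,0,0,0,-0.09,0,0],[0,0,0,0,0,0,0],[0,0,0,0,0,0,0]]'
python3 - <<'E'
from cell import *
from h import *
from scipy.spatial.transform import Rotation as R
s=observe();M=R.from_rotvec(s["ee_rot"]).as_matrix();print(s["position"],M.round(3).tolist())
o=[]
for n in("scene","side"):
    im,d=get_image(n);c=get_calibration(n)
    np.savez(f"pics/{n}1.npz",im=im,d=d,K=c["camera_matrix"],T=c["pose"]);o.append(im)
p=cv2.resize(o[0][140:280,235:375],None,fx=3.5,fy=3.5,interpolation=2);q=cv2.resize(o[1][140:280,295:380],None,fx=3.5,fy=3.5,interpolation=2)
cv2.imwrite("pics/v2.png",np.hstack([p,q]))
E
```

```text
clock: 13.7
position: [0.4606, -0.0229, 0.1816]
ee_rot: [0.202, 1.562, -0.202]
force: [0.4, 0.4, 1.0]
width: 0.007
clock: 14.0
position: [0.4608, -0.0231, 0.1816]
ee_rot: [0.139, 1.567, -0.139]
force: [-0.6, 0.6, -0.2]
width: 0.003
[ 0.46077915 -0.02313767  0.1816433 ] [[-0.0, 0.176, 0.984], [0.0, 0.984, -0.176], [-1.0, 0.0, -0.0]]
```

View pics/v2.png

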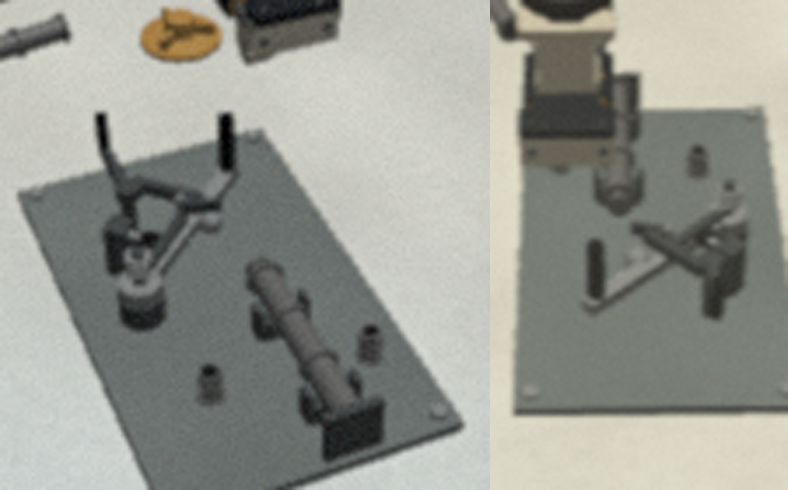

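The striker is cocked by itself: the handle is at (227,140) and the trigger peg at (102,130) in the scene crop, and the hand is clear. Next is the approach to the trigger peg from the -x side.

```bash
python3 -m handwheel '[[0,0,-0.017,0.0235,0,0,0],[0,0,-0.017,0.0235,0,0,0],[0,0,-0.017,0.023,0,0,0],[0,0,-0.0163,0.023,0,0,0],[0,0.03,0,0,0,0,0],[0,0.03,0,0,0,0,0],[0,0.02,0,0,0,0,0],[0,0.0135,0,0,0,0,0],[0,0,0,0,0,0,0],[0,0,0,0,0,0,0]]'
python3 - <<'E'
from cell import *
import numpy as np,cv2
a,_=get_image("scene");b,_=get_image("side")
p=cv2.resize(a[140:280,235:375],None,fx=3.5,fy=3.5,interpolation=2);q=cv2.resize(b[140:280,295:380],None,fx=3.5,fy=3.5,interpolation=2)
cv2.imwrite("pics/v3.png",np.hstack([p,q]))
E
```

```text
clock: 15.1
position: [0.5414, -0.1056, 0.0888]
ee_rot: [0.137, 1.566, -0.137]
force: [0.0, 1.2, -0.1]
width: 0.005
```

View pics/v3.png

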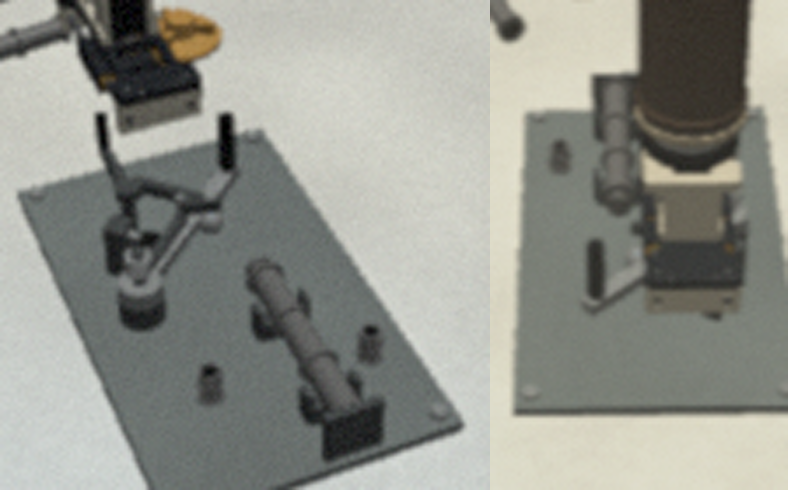

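The gripper body's near end hides the fingers, and the handle is clear. I push the peg step by step, watching the force.

```bash
python3 -m handwheel '[[0,0,0,0.006,0,0,0],[0,0,0,0.006,0,0,0],[0,0,0,0,0,0,0]]' >/dev/null; python3 st.py 20 && python3 -m handwheel '[[0,0,0,0.004,0,0,0],[0,0,0,0,0,0,0]]'>/dev/null; python3 st.py 20 && python3 -m handwheel '[[0,0,0,0.004,0,0,0],[0,0,0,0,0,0,0]]'>/dev/null; python3 st.py 20 && python3 -m handwheel '[[0,0,0,0.004,0,0,0],[0,0,0,0,0,0,0]]'>/dev/null; python3 st.py 20 && python3 -m handwheel '[[0,0,0,0.004,0,0,0],[0,0,0,0,0,0,0]]'; python3 st.py 20
python3 - <<'E'
from cell import *
import numpy as np,cv2
a,_=get_image("scene");b,_=get_image("side")
p=cv2.resize(a[140:280,235:375],None,fx=3.5,fy=3.5,interpolation=2);q=cv2.resize(b[140:280,295:380],None,fx=3.5,fy=3.5,interpolation=2)
cv2.imwrite("pics/v4.png",np.hstack([p,q]))
E
```

```text
t15.5 F 0.56 swing~1.4370 r 0.1585 z 0.0886 yaw 1.397 f [-0.6 -0.2  1.3]
  excess -13.52
t15.7 F 1.64 swing~1.4621 r 0.1579 z 0.0883 yaw 1.397 f [-1.7 -0.2  1.1]
  excess -12.63
t15.9 F 2.51 swing~1.4876 r 0.1574 z 0.0882 yaw 1.397 f [-2.6 -0.5  0.7]
  excess -11.95
t16.1 F 2.92 swing~1.5123 r 0.1569 z 0.0882 yaw 1.397 f [-2.8  0.8  0.6]
  excess -11.72
clock: 16.3
position: [0.5689, -0.1104, 0.0881]
ee_rot: [0.137, 1.567, -0.136]
force: [-1.8, 2.3, -0.3]
width: 0.001
t16.3 F 2.18 swing~1.5368 r 0.1567 z 0.0881 yaw 1.397 f [-1.8  2.3 -0.3]
  excess -12.63
```

View pics/v4.png

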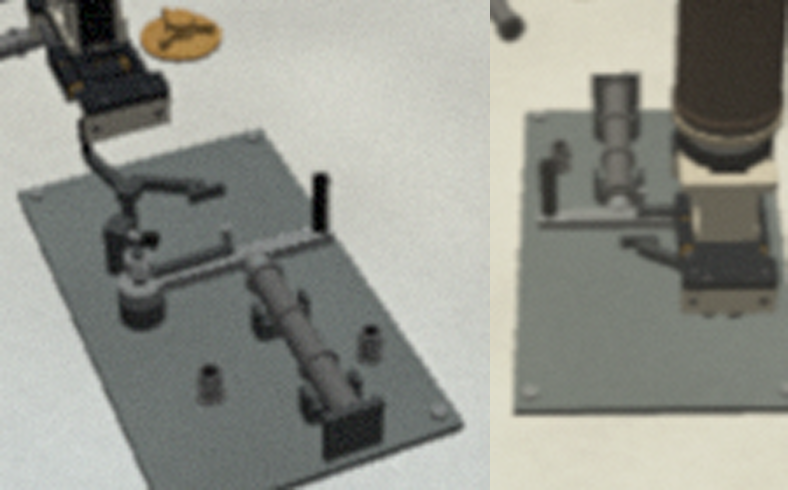

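The striker has fired and lies on the plug (handle at (320,200), further along than at the start). I withdraw and measure the swing.

```bash
python3 -m handwheel '[[0,0,0,-0.008,0,0,0],[0,0,0,-0.01,0,0,0],[0,0,0,-0.014,0,0,0],[0,0,0,-0.012,0,0,0],[0,-0.03,0,0,0,0,0],[0,-0.04,0,0,0,0,0],[0,-0.04,0,0,0,0,0],[0,0,0,0,0,0,0],[0,0,0,0,0,0,0]]'
python3 - <<'E'
from cell import *
from h import *
o=[];C=[]
for n,(x,y,w,h),(x0,y0,w0,h0) in(("scene",(322,186,10,28),(318,183,12,24)),("side",(304,182,12,22),(306,184,12,24))):
    im,d=get_image(n);c=get_calibration(n);K,T=c["camera_matrix"],c["pose"];o.append(im)
    for lab,I,(a,b,e,f) in(("now",im,(x,y,w,h)),("start",load(n+"0")[0],(x0,y0,w0,h0))):
        v,u=np.nonzero(I[b:b+f,a:a+e].max(2)<55);u=u+a;v=v+b
        P=cast([u.mean(),v.mean()],K,T,.082)[0];r=P[:2]-[.6183,.04]
        print(n,lab,len(u),u.mean().round(1),v.mean().round(1),P.round(4),'r',np.hypot(*r).round(4),'swing',(np.arctan2(-r[1],-r[0])+.1728).round(3))
p=cv2.resize(o[0][140:280,235:375],None,fx=3.5,fy=3.5,interpolation=2);q=cv2.resize(o[1][140:280,295:380],None,fx=3.5,fy=3.5,interpolation=2)
cv2.imwrite("pics/v5.png",np.hstack([p,q]));print(observe()["position"],observe()["force"])
E
```

```text
clock: 17.3
position: [0.5255, -0.1032, 0.1993]
ee_rot: [0.136, 1.563, -0.137]
force: [0.2, 0.1, -0.4]
width: 0.005
scene now 56 325.7 197.9 [0.4575 0.0698 0.082 ] r 0.1636 swing -0.01
scene start 61 323.5 194.6 [0.4545 0.0533 0.082 ] r 0.1644 swing 0.092
side now 28 311.5 193.6 [0.4541 0.0654 0.082 ] r 0.1662 swing 0.019
side start 25 311.5 197.2 [0.4514 0.0474 0.082 ] r 0.1671 swing 0.129
[ 0.52436117 -0.1030675   0.19738858] [-0.57194288 -0.84321176 -0.34026593]
```

View pics/v5.png

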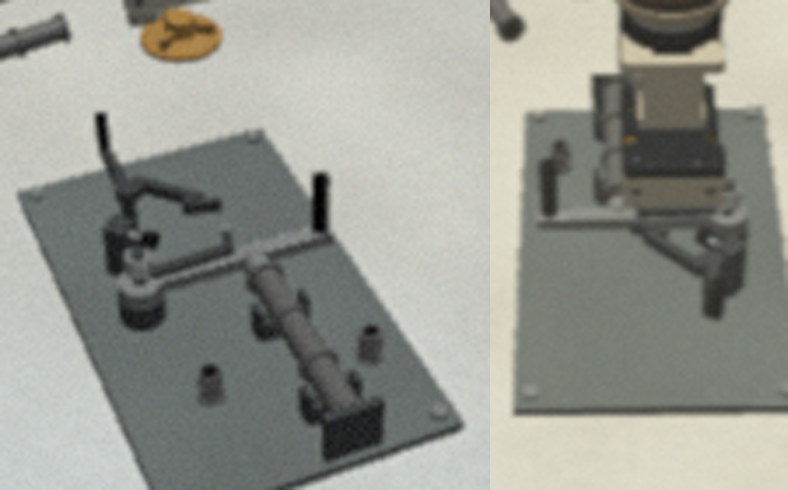

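The final picture shows the handle at (320,200), about 0.005 rad from the home position. The trigger peg is back at (102,130), the spare plugs are unmoved and the hand is clear. I hand the job in.

```bash
python3 -m handwheel '[[0,0,0,0,0,0,0],[0,0,0,0,0,0,0],[0,0,0,0,0,0,0]]'; python3 -c "from cell import *;print(sign_off())"
```

```text
clock: 17.7
position: [0.5249, -0.103, 0.1975]
ee_rot: [0.137, 1.568, -0.136]
force: [0.7, -0.2, -0.3]
width: 0.002
the job is handed in; nothing more can be done
None
```

The plug looks fully home by the striker's angle, driven by the sprung blow alone, and I handed the job in at 17.7 s. No verdict is reported, and I did not measure the plug depth directly.

- **Cocking:** I pushed the handle round with the closed fingers in about 1.6 mm steps. The force rose roughly 2 N per mm at a swing of about 0.77 to 0.79, which I took as the buffer. I stopped there at about 4.3 N over the spring. By the given ratio that is about 16 N on the pad, against the 35 N limit. Easing back, the force fell to about 0 from a swing of about 0.73, so the sear held, and the picture showed the striker cocked with the hand clear.
- **Tripping:** I pushed the trigger peg about 12 to 13 mm with at most about 3 N. The striker fired with the hand well away from it, and I then withdrew.

**Last checks:**
- **Swing:** The two cameras disagree slightly, giving -0.010 and +0.019 rad (mean about 0.005). At the start they gave 0.092 and 0.129. Both final readings are under the 0.04 limit.
- **Trigger:** The trigger peg looked back in place in the final picture.
- **Bystanders:** The spare plugs looked unmoved. I did not measure the positions of any bystanders.
- **Hand:** The force on the tool was within noise, so the robot was touching nothing.

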